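# Fetch the roller from behind the paint bottles and chock the row

## Task

On the model-maker's bench, first stand both paint bottles from the rack on the cork side pad, then fetch the thin roller from behind them and lay it on the roller bed snug alongside the thick roller, which stays at the end stop. Set the wooden chock on the bed with its ramp snug against the thin roller, so that the row cannot roll apart, and put each bottle back upright in its own holder (round in round, square in square). Do not tip a bottle over at any time, and let go of everything at the end.

Things in the scene. Friction and masses are not known exactly. Their poses are not given: they have to be found in the camera images.
- bottle_round: Round grey paint bottle with a black cap, 36 mm diameter up to 78 mm above its base, then a narrower shoulder and cap (24 mm) to 96 mm. At the start it stands upright in the round holder. Origin: centre of its underside, z up.
- bottle_square: Square grey paint bottle, 36 x 36 mm (rounded edges) up to 78 mm above its base, then a round black cap (24 mm diameter) to 96 mm. At the start it stands upright in the square holder. Origin: centre of its underside, z up, x and y square to its sides.
- holder_round: Fixed white round dish on the rack, home of the round bottle: 56 mm outside, 50 mm inside diameter, inner floor 3 mm and rim 10 mm above its underside. Origin: centre of its underside, 6 mm above the bench. x points towards the thin roller behind it; y runs along the row of two holders (centres 66 to 70 mm apart; which is left and which right varies).
- holder_square: Fixed white square dish on the rack, home of the square bottle: 56 mm outside, 50 mm inside, inner floor 3 mm and rim 10 mm above its underside. Origin and axes as for the round holder; its sides run along x and y.
- roller_thin: The wanted roller: solid aluminium cylinder, 30 mm diameter, 56 mm long, lying on the rack (board 6 mm thick) between two 4 mm ribs, its axis 45 mm behind the line of the holders' centres and parallel to it. While the bottles stand there, a gripper coming down on it would hit them. Origin: middle of its axis; x along its axis (y and z turn as it rolls).
- roller_thick: The other aluminium cylinder, 40 mm diameter, 56 mm long, already lying on the roller bed at its end stop (gap 1 to 2 mm), not held by anything. Origin: middle of its axis; x along its axis (y and z turn as it rolls).
- bed: Fixed roller bed: flat grey board, 100 mm wide (y), from x = -60 to +75 mm, top 10 mm above the bench; at x = +75 mm the face of a dark end stop, 34 mm high. Rollers lie across it, axes along y, centred on y = 0, from the stop towards -x: touching, the thick one's axis is at x = 55 mm, the thin one's at 20 mm. Origin: at bench height, on the centre line.
- chock: Loose wooden wedge, 44 mm wide (y), x = -22 to +19 mm: block 26 mm high from x = -22 to -2 (grip it across its width at x = -11), then a 45 degree ramp, 40 mm wide, down to the toe at +x. Origin: on the underside, half width, z up. Touching the thin roller on a common floor, the roller's axis is at x = 28; the toe then reaches under the roller's bulge, so set it down clear and slide it in.
- pad: Fixed cork side pad, 160 mm (x) by 100 mm (y), 4 mm thick, empty: the side area on which to stand the bottles meanwhile. Origin: centre of its underside, at bench height.

How it is judged:
By the outcome, as a careful person would: the job done as asked, in the order asked, and still so for the second after the job is handed in, with the robot touching nothing.
It also fails if it takes over 136 s, if anything falls off the work surface, if the arm or the gripper's body presses on something with over 40 N, if the wrist force passes 120 N, or if a joint passes its speed limit or range.

## Robot

A 7-joint arm with a two-finger parallel gripper is mounted at the origin on the work surface. World frame = base frame: x ahead of the robot, y to its left, z up, the work surface at z = 0. Lengths are in m, angles in rad, forces in N, time in s.
With the tool pointing down it reaches from about 0.425 to 0.925 m from the base axis. Payload 6.8 kg.
Tool frame: the origin (TCP) lies midway between the tips of the shut fingers; the grasp point (between the pads) lies 19 mm behind it; z points along the fingers, y is the direction in which the jaws open and shut (so a half turn about z gives the same grasp; the last joint's range is limited). The gripper opens to 85 mm and grips with 20 to 120 N. Pads are 22 mm wide; open, the fingers measure 114 mm over their backs; the gripper's body (76 mm by 85 mm) begins 54 mm behind the grasp point. The pads swing forward as they close: fully open they stand 13 mm farther back than shut.
Start: joints at [-0.108, 0.477, 0.022, 1.555, -0.011, 1.109, -0.083], TCP at [0.675, 0, 0.231] pointing down, gripper open.
Joint ranges: [-2.96, 2.96], [-0.34, 2.1], [-1.41, 1.46], [0.24, 2.44], [-1.37, 4.51], [0.17, 1.92], [-2.96, 2.96]. Speed limits (rad/s): [2.39, 2.39, 3.14, 3.14, 3.14, 3.14, 3.14].

## Interface

Orientations are given as a unit quaternion [w, x, y, z].
In Python, from station import readout, eyes, ticket gives the robot as it stands. The module is installed in compiled form; this text tells all that it offers.
- The arm moves only by the shell command python3 -m crank 'ROWS' [FORCE]. ROWS is JSON, a list of rows, each an object of numbers: "jaw": the opening in per cent of the stroke, from 0 (shut) to 100 (fully open); "x", "y", "z": the shift along the tool's x, y, z in mm; "ax", "ay", "az": the turn, a rotation vector about the tool's x, y, z in degrees. In form: [{"jaw": .., "x": .., "y": .., "z": .., "ax": .., "ay": .., "az": ..}, ...]. A call has 1 to 12 rows; each row shifts and turns the commanded pose from where the row before left it, along the tool's axes as they then stand; what a row does not reach is not made up. A row lasts 1/8 s, in which the tool goes at most 62.5 mm and 10.7 degrees, less where a joint would pass 70% of its speed; a pose out of reach is approached as far as the arm can. A call with a gripper value outside its range is refused whole. The fingers move at their own pace and stop on an object; FORCE is the grip in N (left out, the last holds). Time passes only in rows, so rows that do not move let the fingers close. It gives the time, the measured TCP pose, the force and the opening at its end, in the units of the state.
- readout.get_obs(): the state, without advancing time (a new reading comes with each control period).
- eyes.read_camera(name): name is "scene" or "side" or "wrist"; returns (picture, depth): 400x640x3 uint8, red, green, blue; 400x640 float32, m along the optical axis (not along the pixel's ray), 0 where there is no reading.
- eyes.calibration(name): a dict with "fx", "fy", "cx", "cy" (pixels), "k1" (the pictures are not rectified: a ray, as slopes to the right and down, at radius r is drawn at 1 + k1 r^2 times it, then the intrinsics apply), "R" (3x3) and "t" (3): a world point X has camera coordinates R X + t. Camera axes: x right, y down, z forward; pixel columns grow to the right and rows downward; lengths in m; the calibration is good to about 2 mm. A picture is of the moment at which its call begins: read the wrist's pose just before it. calibration takes no time and is no camera call; for the wrist camera it gives the pose at the moment of the call.
- ticket.hand_in(): hands the job in, once; it reports no verdict.
The state is a dict: "t": time; "q": joint angles; "joint_vel": joint speeds; "joint_torque": joint torques, N m; "eef_pos": TCP position; "tool_rot": TCP orientation; "contact_force": force on the tool from outside, world axes, zero at the start; "torque": the same for the moment, N m; "gripper_width": opening from 0.0 (shut) to 1.0 (fully open).
Only numpy, scipy, OpenCV 4.12 (cv2) and the standard library are available. Lean on these libraries where they do the work, as an engineer would, in place of code of your own. Each camera call takes 0.05 s, during which the arm holds its last target. There are 200 camera calls.

## Working session

There is one attempt and no reset: what is moved stays moved. The work goes in short steps, Python scripts to look and compute and a shell command to move; the robot and the scene stay as the last step left them, time stands still between calls to the robot, and variables do not carry over. Pictures are saved under pics/ and viewed, about 12 in all and at most 16, crops included, and the job is handed in when it is done.

```bash
mkdir -p pics; cat > h.py <<'E'
import numpy as np, cv2
from station import readout, eyes, ticket
def cloud(name):
    c=eyes.calibration(name); im,d=eyes.read_camera(name)
    K=np.array([[c['fx'],0,c['cx']],[0,c['fy'],c['cy']],[0,0,1.]])
    v,u=np.mgrid[0:400,0:640]
    p=cv2.undistortPoints(np.stack([u,v],-1).reshape(-1,1,2).astype(np.float32),K,np.array([c['k1'],0,0,0,0.])).reshape(400,640,2)
    P=np.dstack([p*d[...,None],d])
    W=(P-np.array(c['t']))@np.array(c['R'])
    W[d==0]=np.nan
    return im,W
def save(im,n): cv2.imwrite('pics/'+n,cv2.cvtColor(im,cv2.COLOR_RGB2BGR))
E
python3 - <<'E'
from h import *
print(readout.get_obs())
for n in ['scene','side','wrist']:
    im,W=cloud(n); save(im,n+'0.png'); np.save(n+'0.npy',W); c=eyes.calibration(n)
    print(n,-np.array(c['R']).T@c['t'],c['k1'],c['fx'])
a=[cv2.imread(f'pics/{n}0.png') for n in ['scene','side']]
cv2.imwrite('pics/both.png',cv2.resize(np.vstack(a),(480,600)))
E
```

```text
{'t': 0.0, 'q': array([-0.10809005,  0.47778917,  0.02234229,  1.55645905, -0.01149627,
        1.1092909 , -0.08312778]), 'joint_vel': array([-5.68356680e-05,  9.78524399e-04,  6.27777276e-04, -4.04053582e-04,
       -6.58425475e-05,  1.81259071e-04,  4.86432352e-04]), 'joint_torque': array([-5.45967814e-04, -5.96443820e+01,  1.60769675e+00, -2.81194621e+01,
        1.24063640e-02,  9.39900521e-03,  2.20753498e-05]), 'eef_pos': array([ 6.74406733e-01, -2.44848489e-05,  2.30329884e-01]), 'tool_rot': array([-5.91631784e-04,  7.07112435e-01,  7.07100543e-01, -6.90264627e-04]), 'contact_force': array([ 0.42157012, -0.67809006, -0.78463849]), 'torque': array([ 0.01323122, -0.01189913,  0.06721602]), 'gripper_width': 1.0017788555466836}
scene [ 1.05589038 -0.40279479  0.89764841] 0.026919946639106875 421.2403121294099
side [ 0.18821905 -0.42269156  0.66575921] -0.05199415202898712 380.26101347405427
wrist [0.67508014 0.07536673 0.37455066] 0.014810018176391281 295.306060551822
```

View pics/scene0.png

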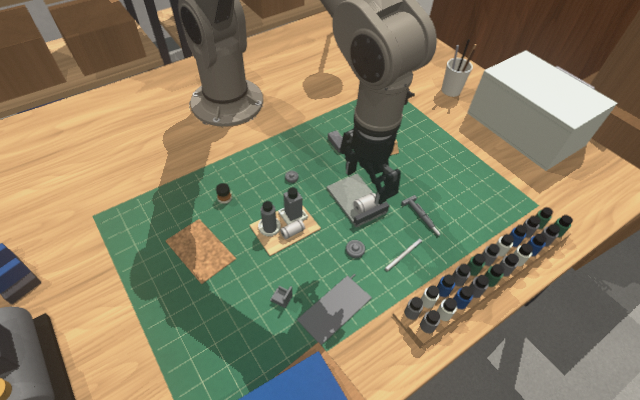

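View pics/side0.png

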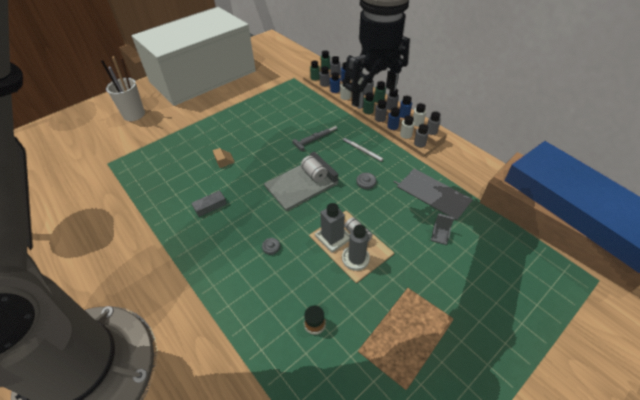

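The scene picture shows the pad at (200,250), the rack with bottles (268,215) and (292,203) and the roller at (292,229). The bed is at (357,198) with the thick roller at (365,203), and the chock is seen in the side view at (223,157). Next I'll build a top-down map from both clouds.

```bash
python3 - <<'E'
from h import *
S=np.load('scene0.npy');D=np.load('side0.npy')
for n,W,pts in [('scene',S,[(200,250),(292,229),(290,192),(266,205),(357,198),(345,185),(282,297)]),('side',D,[(405,340),(333,210),(358,231),(300,185),(314,165),(223,156),(350,262)])]:
    for u,v in pts: print(n,(u,v),np.round(np.nanmedian(W[v-1:v+2,u-1:u+2].reshape(-1,3),0),3))
# ortho map, colours, x 0.4..0.8 up, y 0.25..-0.35 ; 1.3px/mm
s=1300
maps=[]
for n,W in [('scene',S),('side',D)]:
    im=cv2.imread(f'pics/{n}0.png'); M=np.zeros((int(.45*s),int(.6*s),3),np.uint8); Z=np.full(M.shape[:2],-9.)
    big=cv2.resize(im,None,fx=4,fy=4); WW=cv2.resize(W.astype(np.float32),None,fx=4,fy=4,interpolation=cv2.INTER_LINEAR)
    P=WW.reshape(-1,3); C=big.reshape(-1,3); ok=np.isfinite(P).all(1)&(P[:,2]<.13); P=P[ok];C=C[ok]
    o=np.argsort(P[:,2]);P=P[o];C=C[o]
    r=((.85-P[:,0])*s).astype(int); c=((.25-P[:,1])*s).astype(int)
    k=(r>=0)&(r<M.shape[0])&(c>=0)&(c<M.shape[1]); M[r[k],c[k]]=C[k]
    for x in np.arange(.45,.85,.1):
        for y in np.arange(-.3,.25,.1): cv2.circle(M,(int((.25-y)*s),int((.85-x)*s)),2,(0,0,255),-1)
    cv2.imwrite(f'pics/map_{n}.png',M)
E
```

```text
scene (200, 250) [ 0.47  -0.315  0.004]
scene (292, 229) [ 0.559 -0.105  0.034]
scene (290, 192) [ 0.506 -0.076  0.104]
scene (266, 205) [ 0.509 -0.144  0.105]
scene (357, 198) [0.557 0.102 0.011]
scene (345, 185) [0.504 0.103 0.01 ]
scene (282, 297) [ 0.687 -0.217  0.008]
side (405, 340) [ 0.456 -0.319  0.004]
side (333, 210) [ 0.503 -0.075  0.106]
side (358, 231) [ 0.503 -0.143  0.106]
side (300, 185) [0.549 0.094 0.011]
side (314, 165) [0.591 0.091 0.051]
side (223, 156) [0.457 0.291 0.027]
side (350, 262) [ 0.491 -0.14   0.012]
```

View pics/map_side.png

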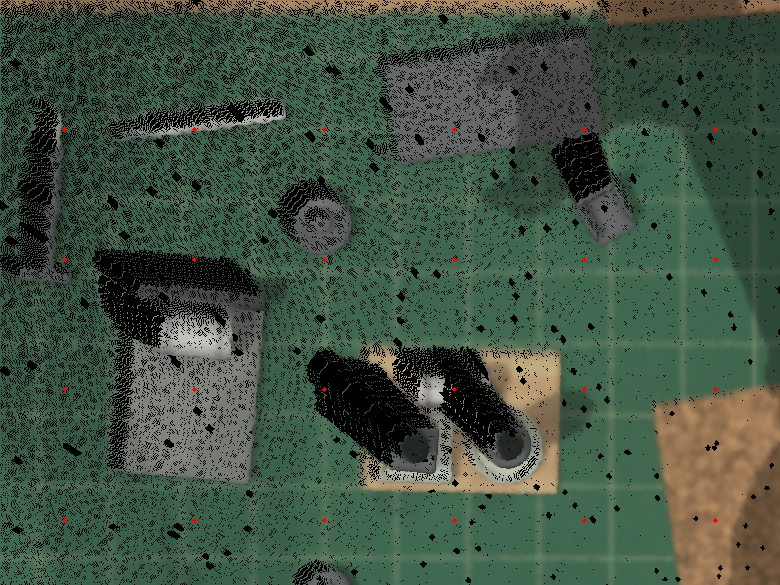

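```bash
python3 - <<'E'
from h import *
W=dict(scene=np.load('scene0.npy'),side=np.load('side0.npy'))
def sel(n,x0,x1,y0,y1,z0,z1):
    P=W[n].reshape(-1,3); return P[(P[:,0]>x0)&(P[:,0]<x1)&(P[:,1]>y0)&(P[:,1]<y1)&(P[:,2]>z0)&(P[:,2]<z1)]
def rect(lbl,*a):
    for n in W:
        P=sel(n,*a)
        if len(P)<10: print(lbl,n,len(P)); continue
        r=cv2.minAreaRect((P[:,:2]*1000).astype(np.float32)); print(lbl,n,len(P),np.round(r[0],1),np.round(r[1],1),round(r[2],1),'z',np.round(np.percentile(P[:,2],[5,50,95]),4),'mean',np.round(P[:,:2].mean(0)*1000,1))
rect('capR',.47,.54,-.175,-.115,.1,.115)
rect('capS',.47,.54,-.105,-.045,.1,.115)
rect('bodyshR',.47,.54,-.175,-.115,.08,.09)
rect('bodyshS',.47,.54,-.105,-.045,.08,.09)
rect('rack',.45,.62,-.2,-.02,.0045,.0075)
rect('rollThin',.52,.6,-.17,-.05,.03,.04)
rect('rollThinAll',.525,.6,-.17,-.05,.016,.04)
rect('bed',.45,.64,.03,.17,.0085,.013)
rect('rollThick',.5,.66,.03,.17,.043,.055)
rect('stop',.58,.72,.0,.2,.03,.037)
rect('pad',.35,.6,-.45,-.23,.003,.006)
rect('chock',.41,.5,.24,.34,.005,.035)
rect('chocktop',.41,.5,.24,.34,.024,.03)
E
python3 - <<'E'
import cv2
im=cv2.imread('pics/side0.png'); a=cv2.resize(im[135:175,195:250],(550,400),interpolation=cv2.INTER_CUBIC)
cv2.imwrite('pics/chock.png',a)
E
```

```text
capR scene 71 [ 509.1 -139.9] [22.  21.6] 55.1 z [0.1024 0.1046 0.1071] mean [ 510.  -140.3]
capR side 126 [ 507.3 -140.4] [23.9 22.2] 72.7 z [0.1019 0.1059 0.1077] mean [ 506.9 -141.2]
capS scene 65 [505.9 -67.8] [21.8 22.9] 57.4 z [0.1018 0.1045 0.1068] mean [506.7 -67.5]
capS side 113 [504.7 -68.2] [23.1 21.3] 48.2 z [0.1011 0.106  0.1079] mean [504.1 -69.1]
bodyshR scene 71 [ 513.3 -142.1] [34.3 25.3] 62.9 z [0.0809 0.0867 0.0896] mean [ 517.4 -143.7]
bodyshR side 91 [ 503.5 -143.1] [27.  34.7] 29.9 z [0.0808 0.0873 0.0898] mean [ 499.8 -147.6]
bodyshS scene 116 [508.8 -67.9] [34.9 38.5] 86.6 z [0.081  0.0863 0.0889] mean [513.4 -71.6]
bodyshS side 182 [505.3 -68.7] [35.6 36. ] 84.2 z [0.0811 0.0875 0.0894] mean [500.1 -74.2]
rack scene 649 [ 531.5 -107.4] [177.4 155.7] 86.5 z [0.0046 0.0058 0.0072] mean [ 541.6 -118.4]
rack side 797 [ 533.9 -113.2] [164.7 169.7] 0.4 z [0.0049 0.0065 0.0074] mean [ 519.3 -136.1]
rollThin scene 224 [ 543.1 -104.5] [99.6 44.5] 89.2 z [0.0306 0.034  0.0379] mean [546.9 -99.7]
rollThin side 115 [554.5 -96.1] [41.8 57.5] 38.7 z [0.0306 0.0353 0.0383] 
[... 550 characters left out ...]
044  0.049  0.0522] mean [591.8  97.9]
stop scene 230 [608.9  98.1] [100.2  46.7] 83.6 z [0.0306 0.0335 0.0363] mean [621.2  94.4]
stop side 188 [606.4  97. ] [101.7  47.7] 84.9 z [0.0318 0.0351 0.0367] mean [618.5  89.3]
pad scene 1557 [ 475.1 -339.8] [219.1 247.1] 89.8 z [0.0031 0.0041 0.0057] mean [ 468.8 -317. ]
pad side 5160 [ 475.  -339.7] [249.7 219.4] 0.0 z [0.0031 0.0044 0.0058] mean [ 468.9 -322.2]
chock scene 49 [474.3 312.4] [15.5 35.8] 39.1 z [0.0062 0.0139 0.0265] mean [471.8 312.3]
chock side 266 [457.5 292.2] [80.2 72.1] 4.5 z [0.0058 0.0206 0.0289] mean [457.7 295. ]
chocktop scene 7
chocktop side 111 [453.1 303.2] [47.2 23.8] 79.7 z [0.0245 0.0275 0.0292] mean [452.5 301.8]
```

View pics/chock.png

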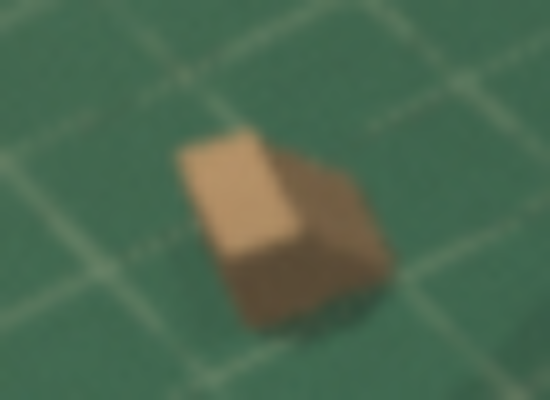

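The crop shows the chock's bright block top around (240,190) and a darker ramp to its right. Next, a closer wrist look over the rack.

```bash
python3 -m crank '[{"jaw":85,"x":-30,"y":-26,"z":-12},{"x":-30,"y":-26,"z":-12},{"x":-30,"y":-26,"z":-12},{"x":-30,"y":-26,"z":-12},{"x":-30,"y":-26,"z":-12},{"x":-30,"y":-26,"z":-12},{"x":0},{"x":0}]' 40
cat >> h.py <<'E'
def ortho(im,W,x0,x1,y0,y1,name,s=2000,ups=4,grid=.05):
    M=np.zeros((int((x1-x0)*s),int((y1-y0)*s),3),np.uint8)
    big=cv2.resize(im[...,::-1],None,fx=ups,fy=ups); WW=cv2.resize(W.astype(np.float32),None,fx=ups,fy=ups)
    P=WW.reshape(-1,3);C=big.reshape(-1,3);ok=np.isfinite(P).all(1)&(P[:,2]<.13);P=P[ok];C=C[ok];o=np.argsort(P[:,2]);P=P[o];C=C[o]
    r=((x1-P[:,0])*s).astype(int);c=((y1-P[:,1])*s).astype(int);k=(r>=0)&(r<M.shape[0])&(c>=0)&(c<M.shape[1]);M[r[k],c[k]]=C[k]
    for x in np.arange(np.ceil(x0/grid)*grid,x1,grid):
        for y in np.arange(np.ceil(y0/grid)*grid,y1,grid): cv2.circle(M,(int((y1-y)*s),int((x1-x)*s)),2,(0,0,255),-1)
    cv2.imwrite('pics/'+name,M)
E
python3 - <<'E'
from h import *
im,W=cloud('wrist'); np.save('w1.npy',W); save(im,'w1.png'); ortho(im,W,.44,.64,-.23,-.02,'o1.png',s=2800)
c=eyes.calibration('wrist'); print(-np.array(c['R']).T@c['t'])
E
```

```text
[0.67513699 0.07536654 0.37469958]schema error: expected keys jaw, x, y, z, ax, ay, az
```

View pics/o1.png

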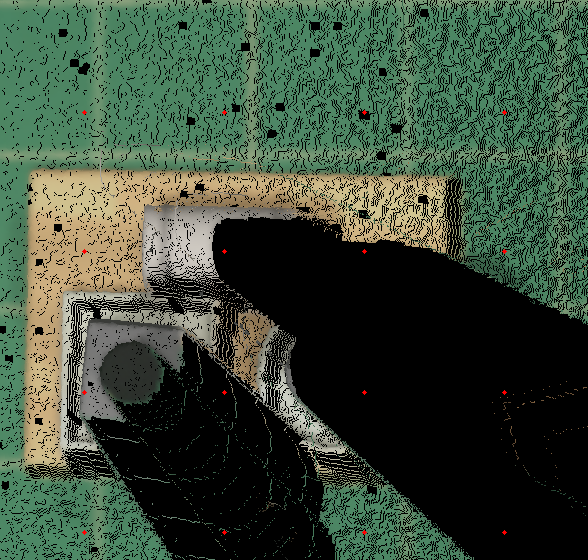

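All seven keys are required. I'll repeat the move in full form.

```bash
python3 -m crank '[{"jaw":85,"x":-30,"y":-26,"z":-12,"ax":0,"ay":0,"az":0},{"jaw":85,"x":-30,"y":-26,"z":-12,"ax":0,"ay":0,"az":0},{"jaw":85,"x":-30,"y":-26,"z":-12,"ax":0,"ay":0,"az":0},{"jaw":85,"x":-30,"y":-26,"z":-12,"ax":0,"ay":0,"az":0},{"jaw":85,"x":-30,"y":-26,"z":-12,"ax":0,"ay":0,"az":0},{"jaw":85,"x":-30,"y":-26,"z":-12,"ax":0,"ay":0,"az":0},{"jaw":85,"x":0,"y":0,"z":0,"ax":0,"ay":0,"az":0},{"jaw":85,"x":0,"y":0,"z":0,"ax":0,"ay":0,"az":0}]' 40
python3 - <<'E'
from h import *
im,W=cloud('wrist'); np.save('w1.npy',W); save(im,'w1.png'); ortho(im,W,.44,.64,-.23,-.02,'o2.png',s=2800)
c=eyes.calibration('wrist'); print(-np.array(c['R']).T@c['t'])
P=W.reshape(-1,3)
for l,y0,y1 in(('R',-.175,-.115),('S',-.1,-.04)):
    for z0,z1 in ((.1,.112),(.08,.092)):
        Q=P[(P[:,0]>.47)&(P[:,0]<.54)&(P[:,1]>y0)&(P[:,1]<y1)&(P[:,2]>z0)&(P[:,2]<z1)]
        if len(Q)>9: r=cv2.minAreaRect((Q[:,:2]*1000).astype(np.float32)); print(l,z0,len(Q),np.round(r[0],1),np.round(r[1],1),round(r[2],1),np.median(Q[:,2]))
E
```

```text
t: 1.2
eef_pos: [0.5193, -0.1793, 0.3032]
tool_rot: [-0.0, 0.707, 0.707, 0.0]
contact_force: [0.9, -0.2, 0.0]
gripper_width: 0.848
[ 0.51971831 -0.10351867  0.44697421]
R 0.1 344 [ 508.5 -139.4] [22.5 23. ] 45.7 0.10626309216574345
R 0.08 281 [ 508.2 -139.2] [34.1 34.8] 89.9 0.08995710931655325
S 0.1 410 [506.2 -67.8] [22.7 22.3] 43.9 0.10631730814995968
S 0.08 672 [505.9 -67.8] [35.7 35.8] 84.7 0.08813294995906294
```

View pics/o2.png

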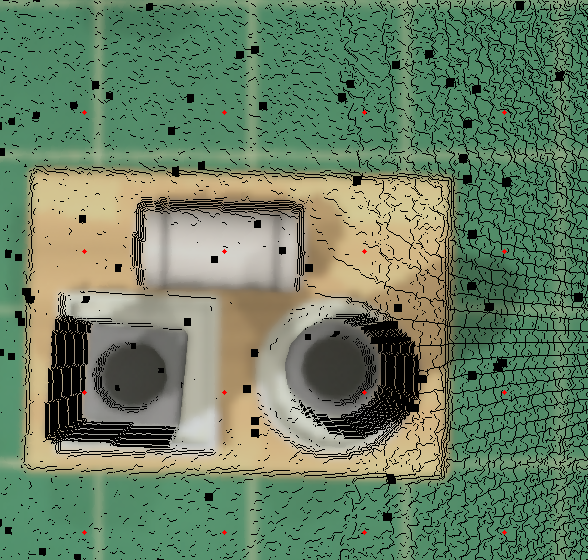

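The top-down view shows the square bottle at (135,375), turned about 5°, in the left holder and the round one at (337,370). The roller is at (221,247), and the rack yaw is about -1.4°. I'll move over the square bottle and get the pad, bed and chock figures.

```bash
python3 -m crank '[{"jaw":75,"x":37,"y":-4,"z":20,"ax":0,"ay":0,"az":0},{"jaw":75,"x":37,"y":-5,"z":20,"ax":0,"ay":0,"az":0},{"jaw":75,"x":37,"y":-4,"z":20,"ax":0,"ay":0,"az":0},{"jaw":75,"x":0,"y":0,"z":40,"ax":0,"ay":0,"az":5},{"jaw":75,"x":0,"y":0,"z":40,"ax":0,"ay":0,"az":0},{"jaw":75,"x":0,"y":0,"z":40,"ax":0,"ay":0,"az":0},{"jaw":75,"x":0,"y":0,"z":0,"ax":0,"ay":0,"az":0},{"jaw":75,"x":0,"y":0,"z":0,"ax":0,"ay":0,"az":0}]' 40
python3 - <<'E'
from h import *
W=np.load('side0.npy'); im=cv2.imread('pics/side0.png')
hsv=cv2.cvtColor(im,cv2.COLOR_BGR2HSV)
m=(hsv[...,0]<25)&(W[...,0]<.58)&(W[...,1]<-.22)&(W[...,1]>-.43)&(W[...,0]>.36)&(W[...,2]<.012)
k=cv2.morphologyEx(m.astype(np.uint8),cv2.MORPH_OPEN,np.ones((3,3)))>0
P=W[k]; print('pad',len(P),cv2.minAreaRect((P[:,:2]*1000).astype(np.float32)))
# chock: brown
m=(hsv[...,0]<25)&(hsv[...,1]>70)&(abs(W[...,0]-.457)<.06)&(abs(W[...,1]-.295)<.06)
P=W[m]; print('chock',len(P),cv2.minAreaRect((P[:,:2]*1000).astype(np.float32)))
# ramp normal
Q=P[(P[:,2]>.006)&(P[:,2]<.022)]; print(Q.mean(0), P[P[:,2]>.024].mean(0))
E
```

```text
t: 2.25
eef_pos: [0.507, -0.0684, 0.1242]
tool_rot: [0.0, 0.737, 0.676, 0.0]
contact_force: [0.7, 0.7, 0.8]
gripper_width: 0.749
pad 4889 ((468.1253662109375, -313.4378662109375), (162.9872283935547, 100.05709075927734), 8.41071605682373)
chock 241 ((461.4105224609375, 300.2682800292969), (47.48930358886719, 39.94475555419922), 75.75267791748047)
[0.46145543 0.28899003 0.01419973] [0.45207535 0.30072428 0.02747542]
```

```bash
python3 -m crank '[{"jaw":75,"x":0,"y":0,"z":30,"ax":0,"ay":0,"az":0},{"jaw":75,"x":0,"y":0,"z":30,"ax":0,"ay":0,"az":0},{"jaw":75,"x":0,"y":0,"z":18,"ax":0,"ay":0,"az":0},{"jaw":75,"x":0,"y":0,"z":0,"ax":0,"ay":0,"az":0},{"jaw":25,"x":0,"y":0,"z":0,"ax":0,"ay":0,"az":0},{"jaw":25,"x":0,"y":0,"z":0,"ax":0,"ay":0,"az":0},{"jaw":25,"x":0,"y":0,"z":0,"ax":0,"ay":0,"az":0},{"jaw":25,"x":0,"y":0,"z":0,"ax":0,"ay":0,"az":0},{"jaw":25,"x":0,"y":0,"z":0,"ax":0,"ay":0,"az":0},{"jaw":25,"x":0,"y":0,"z":0,"ax":0,"ay":0,"az":0}]' 40
```

```text
t: 3.5
eef_pos: [0.5072, -0.069, 0.0469]
tool_rot: [0.001, 0.737, 0.676, 0.001]
contact_force: [-1.4, 0.9, 7.1]
gripper_width: 0.415
```

```bash
python3 -m crank '[{"jaw":25,"x":0,"y":0,"z":-20,"ax":0,"ay":0,"az":0},{"jaw":25,"x":0,"y":0,"z":-50,"ax":0,"ay":0,"az":0},{"jaw":25,"x":0,"y":0,"z":-50,"ax":0,"ay":0,"az":0},{"jaw":25,"x":-30,"y":3,"z":0,"ax":0,"ay":0,"az":0},{"jaw":25,"x":-45,"y":5,"z":0,"ax":0,"ay":0,"az":0},{"jaw":25,"x":-50,"y":5,"z":0,"ax":0,"ay":0,"az":0},{"jaw":25,"x":-50,"y":5,"z":0,"ax":0,"ay":0,"az":0},{"jaw":25,"x":-40,"y":4,"z":0,"ax":0,"ay":0,"az":0},{"jaw":25,"x":-22,"y":2,"z":40,"ax":0,"ay":0,"az":0},{"jaw":25,"x":0,"y":0,"z":45,"ax":0,"ay":0,"az":0},{"jaw":25,"x":0,"y":0,"z":25,"ax":0,"ay":0,"az":0},{"jaw":25,"x":0,"y":0,"z":0,"ax":0,"ay":0,"az":0}]'
```

```text
t: 5.0
eef_pos: [0.5077, -0.3063, 0.0537]
tool_rot: [-0.002, 0.737, 0.676, -0.001]
contact_force: [-1.0, -0.3, -1.5]
gripper_width: 0.411
```

```bash
python3 - <<'E'
from h import *
print(readout.get_obs()['contact_force'])
im,W=cloud('side'); cv2.imwrite('pics/s1.png',cv2.resize(im[200:400,250:500,::-1],(750,600)))
E
```

```text
[-1.00382217 -0.30936408 -1.52116793]
```

View pics/s1.png

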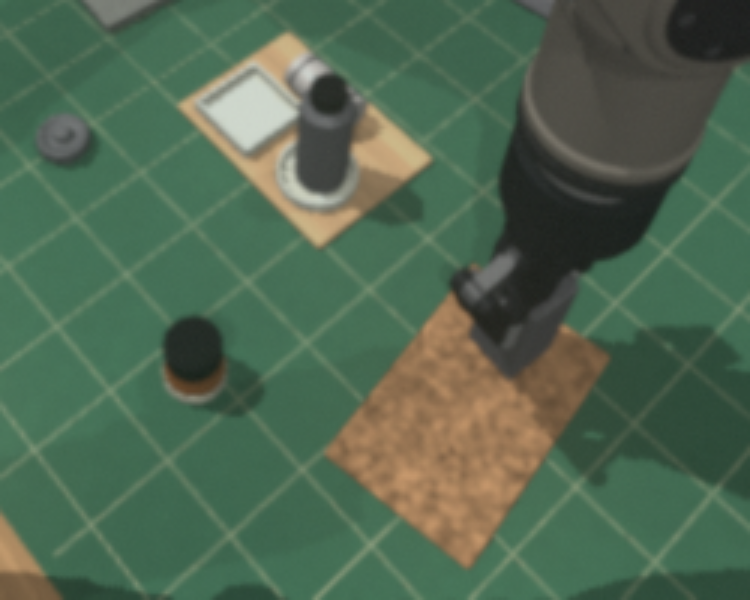

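The square bottle is held upright over the pad at (515,330), with its holder empty at (250,108). Lower it, release, and back off.

```bash
python3 -m crank '[{"jaw":25,"x":0,"y":0,"z":7,"ax":0,"ay":0,"az":0},{"jaw":25,"x":0,"y":0,"z":4,"ax":0,"ay":0,"az":0},{"jaw":25,"x":0,"y":0,"z":1,"ax":0,"ay":0,"az":0},{"jaw":25,"x":0,"y":0,"z":0,"ax":0,"ay":0,"az":0}]'
```

```text
t: 5.55
eef_pos: [0.5094, -0.3072, 0.0435]
tool_rot: [0.0, 0.737, 0.676, 0.0]
contact_force: [1.5, 0.3, -1.6]
gripper_width: 0.418
```

```bash
python3 -m crank '[{"jaw":25,"x":0,"y":0,"z":1,"ax":0,"ay":0,"az":0},{"jaw":25,"x":0,"y":0,"z":0.5,"ax":0,"ay":0,"az":0},{"jaw":60,"x":0,"y":0,"z":0,"ax":0,"ay":0,"az":0},{"jaw":75,"x":0,"y":0,"z":0,"ax":0,"ay":0,"az":0},{"jaw":75,"x":0,"y":0,"z":0,"ax":0,"ay":0,"az":0},{"jaw":75,"x":0,"y":0,"z":-30,"ax":0,"ay":0,"az":0},{"jaw":75,"x":0,"y":0,"z":-50,"ax":0,"ay":0,"az":0},{"jaw":75,"x":42,"y":-4,"z":0,"ax":0,"ay":0,"az":0},{"jaw":75,"x":45,"y":-4,"z":0,"ax":0,"ay":0,"az":0},{"jaw":75,"x":40,"y":-4,"z":0,"ax":0,"ay":0,"az":0},{"jaw":75,"x":40,"y":-4,"z":0,"ax":0,"ay":0,"az":0},{"jaw":75,"x":0,"y":0,"z":0,"ax":0,"ay":0,"az":-5}]'
```

```text
t: 7.05
eef_pos: [0.5082, -0.1353, 0.1219]
tool_rot: [-0.001, 0.704, 0.71, 0.001]
contact_force: [-0.1, -0.6, 0.0]
gripper_width: 0.75
```

```bash
python3 -m crank '[{"jaw":75,"x":0,"y":0,"z":20,"ax":0,"ay":0,"az":0},{"jaw":75,"x":0,"y":0,"z":0,"ax":0,"ay":0,"az":0},{"jaw":75,"x":0,"y":0,"z":0,"ax":0,"ay":0,"az":0}]'
```

```text
t: 7.42
eef_pos: [0.5081, -0.1396, 0.1022]
tool_rot: [0.0, 0.707, 0.707, 0.0]
contact_force: [-0.2, -0.1, 0.3]
gripper_width: 0.748
```

```bash
python3 -m crank '[{"jaw":75,"x":0,"y":0,"z":30,"ax":0,"ay":0,"az":0},{"jaw":75,"x":0,"y":0,"z":26,"ax":0,"ay":0,"az":0},{"jaw":75,"x":0,"y":0,"z":0,"ax":0,"ay":0,"az":0},{"jaw":25,"x":0,"y":0,"z":0,"ax":0,"ay":0,"az":0},{"jaw":25,"x":0,"y":0,"z":0,"ax":0,"ay":0,"az":0},{"jaw":25,"x":0,"y":0,"z":0,"ax":0,"ay":0,"az":0},{"jaw":25,"x":0,"y":0,"z":0,"ax":0,"ay":0,"az":0},{"jaw":25,"x":0,"y":0,"z":0,"ax":0,"ay":0,"az":0},{"jaw":25,"x":0,"y":0,"z":0,"ax":0,"ay":0,"az":0}]'
```

```text
t: 8.55
eef_pos: [0.5088, -0.1397, 0.0472]
tool_rot: [0.001, 0.707, 0.707, 0.001]
contact_force: [-1.2, 0.9, 7.4]
gripper_width: 0.409
```

```bash
python3 -m crank '[{"jaw":25,"x":0,"y":0,"z":-20,"ax":0,"ay":0,"az":0},{"jaw":25,"x":0,"y":0,"z":-45,"ax":0,"ay":0,"az":0},{"jaw":25,"x":0,"y":0,"z":-45,"ax":0,"ay":0,"az":0},{"jaw":25,"x":-29,"y":-14,"z":0,"ax":0,"ay":0,"az":0},{"jaw":25,"x":-50,"y":-24,"z":0,"ax":0,"ay":0,"az":0},{"jaw":25,"x":-50,"y":-23,"z":0,"ax":0,"ay":0,"az":0},{"jaw":25,"x":-50,"y":-23,"z":0,"ax":0,"ay":0,"az":0},{"jaw":25,"x":0,"y":0,"z":40,"ax":0,"ay":0,"az":0},{"jaw":25,"x":0,"y":0,"z":45,"ax":0,"ay":0,"az":0},{"jaw":25,"x":0,"y":0,"z":20,"ax":0,"ay":0,"az":0},{"jaw":25,"x":0,"y":0,"z":7,"ax":0,"ay":0,"az":0},{"jaw":25,"x":0,"y":0,"z":0,"ax":0,"ay":0,"az":0}]'
```

```text
t: 10.05
eef_pos: [0.4242, -0.3186, 0.0442]
tool_rot: [0.0, 0.707, 0.707, 0.0]
contact_force: [-0.6, -0.4, -0.3]
gripper_width: 0.415
```

```bash
python3 -m crank '[{"jaw":25,"x":0,"y":0,"z":0,"ax":0,"ay":0,"az":0},{"jaw":25,"x":0,"y":0,"z":0.5,"ax":0,"ay":0,"az":0},{"jaw":25,"x":0,"y":0,"z":0,"ax":0,"ay":0,"az":0}]'
```

```text
t: 10.42
eef_pos: [0.4242, -0.3186, 0.0438]
tool_rot: [0.0, 0.707, 0.707, 0.0]
contact_force: [-0.0, 0.1, -1.3]
gripper_width: 0.41
```

```bash
python3 -m crank '[{"jaw":25,"x":0,"y":0,"z":1,"ax":0,"ay":0,"az":0},{"jaw":25,"x":0,"y":0,"z":1,"ax":0,"ay":0,"az":0},{"jaw":60,"x":0,"y":0,"z":0,"ax":0,"ay":0,"az":0},{"jaw":75,"x":0,"y":0,"z":0,"ax":0,"ay":0,"az":0},{"jaw":75,"x":0,"y":0,"z":0,"ax":0,"ay":0,"az":0},{"jaw":75,"x":0,"y":0,"z":-40,"ax":0,"ay":0,"az":0},{"jaw":75,"x":0,"y":0,"z":-50,"ax":0,"ay":0,"az":0},{"jaw":90,"x":44,"y":25,"z":-20,"ax":0,"ay":0,"az":0},{"jaw":90,"x":44,"y":25,"z":-20,"ax":0,"ay":0,"az":0},{"jaw":90,"x":44,"y":26,"z":-20,"ax":0,"ay":0,"az":0},{"jaw":90,"x":44,"y":26,"z":-10,"ax":0,"ay":0,"az":0},{"jaw":90,"x":44,"y":26,"z":0,"ax":0,"ay":0,"az":0}]'
python3 -m crank '[{"jaw":90,"x":0,"y":0,"z":0,"ax":0,"ay":0,"az":10},{"jaw":90,"x":0,"y":0,"z":0,"ax":0,"ay":0,"az":10},{"jaw":90,"x":0,"y":0,"z":0,"ax":0,"ay":0,"az":10},{"jaw":90,"x":0,"y":0,"z":0,"ax":0,"ay":0,"az":10},{"jaw":90,"x":0,"y":0,"z":0,"ax":0,"ay":0,"az":10},{"jaw":90,"x":0,"y":0,"z":0,"ax":0,"ay":0,"az":10},{"jaw":90,"x":0,"y":0,"z":0,"ax":0,"ay":0,"az":10},{"jaw":90,"x":0,"y":0,"z":0,"ax":0,"ay":0,"az":10},{"jaw":90,"x":0,"y":0,"z":0,"ax":0,"ay":0,"az":10},{"jaw":90,"x":0,"y":0,"z":0,"ax":0,"ay":0,"az":1.5},{"jaw":90,"x":0,"y":0,"z":0,"ax":0,"ay":0,"az":0},{"jaw":90,"x":0,"y":0,"z":0,"ax":0,"ay":0,"az":0}]'
python3 - <<'E'
from h import *
im,W=cloud('wrist'); np.save('w2.npy',W); ortho(im,W,.46,.64,-.2,-.02,'o3.png',s=3000)
im,W=cloud('side'); M=cv2.resize(im[200:400,250:500,::-1],(675,540)); A=cv2.imread('pics/o3.png'); cv2.imwrite('pics/c3.png',cv2.resize(np.hstack([M,A]),(800,358)))
E
```

```text
t: 11.92
eef_pos: [0.5531, -0.097, 0.2024]
tool_rot: [0.001, 0.707, 0.707, 0.001]
contact_force: [0.6, -0.7, -0.4]
gripper_width: 0.902
t: 13.42
eef_pos: [0.5518, -0.0984, 0.2013]
tool_rot: [-0.0, 1.0, -0.012, -0.0]
contact_force: [0.4, -0.7, 1.1]
gripper_width: 0.901
```

View pics/c3.png

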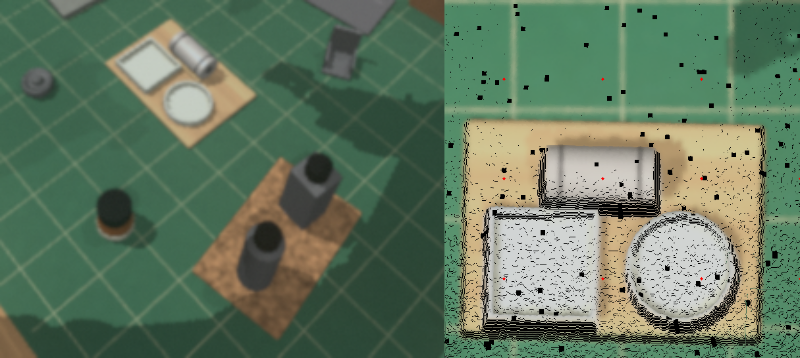

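Both bottles stand upright on the pad, at about (260,255) and (312,190) in the left half. The roller is free at (600,176) in the right half. I'll go down on its ends.

```bash
python3 -m crank '[{"jaw":90,"x":0,"y":0,"z":40,"ax":0,"ay":0,"az":0},{"jaw":90,"x":0,"y":0,"z":50,"ax":0,"ay":0,"az":0},{"jaw":90,"x":0,"y":0,"z":50,"ax":0,"ay":0,"az":0},{"jaw":90,"x":0,"y":0,"z":35,"ax":0,"ay":0,"az":0},{"jaw":90,"x":0,"y":0,"z":15,"ax":0,"ay":0,"az":0},{"jaw":90,"x":0,"y":0,"z":7,"ax":0,"ay":0,"az":0},{"jaw":90,"x":0,"y":0,"z":0,"ax":0,"ay":0,"az":0},{"jaw":90,"x":0,"y":0,"z":0,"ax":0,"ay":0,"az":0}]' 40
```

```text
t: 14.52
eef_pos: [0.5529, -0.0986, 0.0055]
tool_rot: [0.0, 1.0, -0.013, 0.001]
contact_force: [-0.6, 0.1, -0.3]
gripper_width: 0.901
```

```bash
python3 -m crank '[{"jaw":80,"x":0,"y":0,"z":0,"ax":0,"ay":0,"az":0},{"jaw":70,"x":0,"y":0,"z":0,"ax":0,"ay":0,"az":0},{"jaw":50,"x":0,"y":0,"z":0,"ax":0,"ay":0,"az":0},{"jaw":50,"x":0,"y":0,"z":0,"ax":0,"ay":0,"az":0},{"jaw":50,"x":0,"y":0,"z":0,"ax":0,"ay":0,"az":0},{"jaw":50,"x":0,"y":0,"z":0,"ax":0,"ay":0,"az":0}]'
```

```text
t: 15.28
eef_pos: [0.5522, -0.0983, 0.0049]
tool_rot: [-0.0, 1.0, -0.013, 0.0]
contact_force: [-1.9, 1.1, 4.8]
gripper_width: 0.651
```

```bash
python3 -m crank '[{"jaw":50,"x":0,"y":0,"z":-20,"ax":0,"ay":0,"az":0},{"jaw":50,"x":0,"y":0,"z":-50,"ax":0,"ay":0,"az":0},{"jaw":50,"x":0,"y":0,"z":-50,"ax":0,"ay":0,"az":0},{"jaw":50,"x":-4,"y":-30,"z":-30,"ax":0,"ay":0,"az":0},{"jaw":50,"x":-6,"y":-45,"z":-25,"ax":0,"ay":0,"az":0},{"jaw":50,"x":-6,"y":-45,"z":-20,"ax":0,"ay":0,"az":0},{"jaw":50,"x":-6,"y":-45,"z":0,"ax":0,"ay":0,"az":0},{"jaw":50,"x":-5,"y":-32,"z":0,"ax":0,"ay":0,"az":0},{"jaw":50,"x":0,"y":0,"z":0,"ax":0,"ay":0,"az":3.7},{"jaw":50,"x":0,"y":0,"z":0,"ax":0,"ay":0,"az":0},{"jaw":50,"x":0,"y":0,"z":0,"ax":0,"ay":0,"az":0}]'
python3 - <<'E'
from h import *
im,W=cloud('wrist'); np.save('w3.npy',W);save(im,'w3.png'); ortho(im,W,.46,.68,.0,.2,'o4.png',s=2700)
P=W.reshape(-1,3)
def rect(l,m):
    Q=P[m]; r=cv2.minAreaRect((Q[:,:2]*1000).astype(np.float32)); print(l,len(Q),np.round(r[0],1),np.round(r[1],1),round(r[2],1),np.round(np.median(Q,0),4))
b=(P[:,0]>.46)&(P[:,0]<.7)&(P[:,1]>.0)&(P[:,1]<.2)
rect('bed',b&(P[:,2]>.008)&(P[:,2]<.013))
rect('thick',b&(P[:,2]>.044)&(P[:,2]<.054)&(P[:,0]<.622))
rect('stop',b&(P[:,2]>.031)&(P[:,2]<.037)&(P[:,0]>.6))
E
```

```text
t: 16.65
eef_pos: [0.5299, 0.0985, 0.1992]
tool_rot: [0.0, 0.999, -0.045, -0.0]
contact_force: [-0.7, 0.1, -1.5]
gripper_width: 0.649
bed 8476 [575.1  74.8] [195.4 207.7] 16.2 [0.5429 0.1008 0.0114]
thick 1840 [596. 100.] [55.6 31. ] 84.8 [0.5961 0.0998 0.0496]
stop 1627 [622.1  96.1] [99.4 15.7] 84.8 [0.623  0.0974 0.0353]
```

View pics/o4.png

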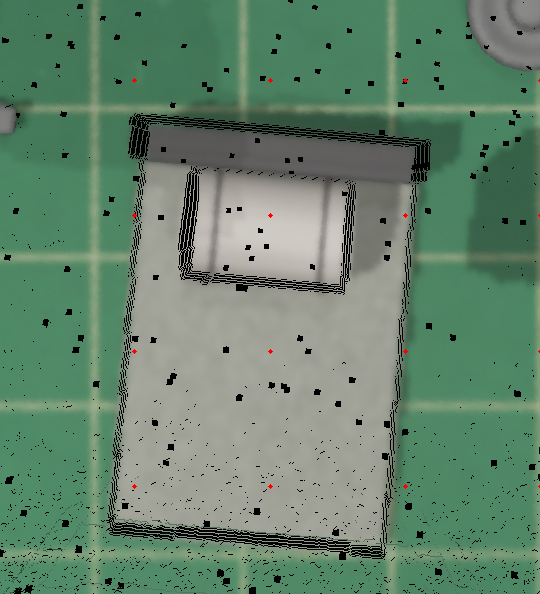

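The map shows the bed clearly: the stop face runs along row ~171 and the thick roller sits at (268,228). Yaw is -5.2°, and the thick axis is at (0.596, 0.100). I'll set the thin roller down about 4 mm clear, then slide it in by force.

```bash
python3 -m crank '[{"jaw":50,"x":13,"y":-3,"z":30,"ax":0,"ay":0,"az":0},{"jaw":50,"x":13,"y":-3,"z":40,"ax":0,"ay":0,"az":0},{"jaw":50,"x":0,"y":0,"z":45,"ax":0,"ay":0,"az":0},{"jaw":50,"x":0,"y":0,"z":40,"ax":0,"ay":0,"az":0},{"jaw":50,"x":0,"y":0,"z":22,"ax":0,"ay":0,"az":0},{"jaw":50,"x":0,"y":0,"z":9,"ax":0,"ay":0,"az":0},{"jaw":50,"x":0,"y":0,"z":0,"ax":0,"ay":0,"az":0},{"jaw":50,"x":0,"y":0,"z":0,"ax":0,"ay":0,"az":0}]'
```

```text
t: 17.7
eef_pos: [0.5574, 0.1029, 0.0144]
tool_rot: [-0.0, 0.999, -0.045, 0.001]
contact_force: [-1.0, 0.1, -1.1]
gripper_width: 0.646
```

```bash
python3 -m crank '[{"jaw":50,"x":0,"y":0,"z":1,"ax":0,"ay":0,"az":0},{"jaw":50,"x":0,"y":0,"z":1,"ax":0,"ay":0,"az":0},{"jaw":50,"x":0,"y":0,"z":0.5,"ax":0,"ay":0,"az":0},{"jaw":50,"x":0,"y":0,"z":0,"ax":0,"ay":0,"az":0}]'
```

```text
t: 18.2
eef_pos: [0.5565, 0.1029, 0.0108]
tool_rot: [-0.0, 0.999, -0.045, -0.0]
contact_force: [-0.6, -0.7, -1.5]
gripper_width: 0.651
```

```bash
python3 -m crank '[{"jaw":50,"x":0,"y":0,"z":1,"ax":0,"ay":0,"az":0},{"jaw":50,"x":0,"y":0,"z":0.7,"ax":0,"ay":0,"az":0},{"jaw":50,"x":0,"y":0,"z":0,"ax":0,"ay":0,"az":0}]'; python3 -m crank '[{"jaw":50,"x":1,"y":0,"z":0,"ax":0,"ay":0,"az":0},{"jaw":50,"x":1,"y":0,"z":0,"ax":0,"ay":0,"az":0},{"jaw":50,"x":1,"y":0,"z":0,"ax":0,"ay":0,"az":0},{"jaw":50,"x":0,"y":0,"z":0,"ax":0,"ay":0,"az":0}]'; python3 -m crank '[{"jaw":50,"x":1,"y":0,"z":0,"ax":0,"ay":0,"az":0},{"jaw":50,"x":1,"y":0,"z":0,"ax":0,"ay":0,"az":0},{"jaw":50,"x":0,"y":0,"z":0,"ax":0,"ay":0,"az":0}]'
```

```text
t: 18.58
eef_pos: [0.5564, 0.1028, 0.009]
tool_rot: [0.0, 0.999, -0.045, -0.0]
contact_force: [-0.1, -0.2, -1.2]
gripper_width: 0.646
t: 19.08
eef_pos: [0.5596, 0.1025, 0.0091]
tool_rot: [-0.0, 0.999, -0.045, 0.0]
contact_force: [-0.2, -0.7, -0.5]
gripper_width: 0.651
t: 19.45
eef_pos: [0.5616, 0.1024, 0.0092]
tool_rot: [-0.0, 0.999, -0.045, 0.0]
contact_force: [-0.0, 0.1, -1.6]
gripper_width: 0.65
```

```bash
python3 -m crank '[{"jaw":50,"x":0,"y":0,"z":0.5,"ax":0,"ay":0,"az":0},{"jaw":50,"x":0,"y":0,"z":0,"ax":0,"ay":0,"az":0}]'; python3 -m crank '[{"jaw":50,"x":0,"y":0,"z":0.5,"ax":0,"ay":0,"az":0},{"jaw":50,"x":0,"y":0,"z":0,"ax":0,"ay":0,"az":0}]'; python3 -m crank '[{"jaw":50,"x":1,"y":0,"z":0,"ax":0,"ay":0,"az":0},{"jaw":50,"x":0,"y":0,"z":0,"ax":0,"ay":0,"az":0}]'; python3 -m crank '[{"jaw":50,"x":1,"y":0,"z":0,"ax":0,"ay":0,"az":0},{"jaw":50,"x":0,"y":0,"z":0,"ax":0,"ay":0,"az":0}]'
```

```text
t: 19.7
eef_pos: [0.5616, 0.1024, 0.0089]
tool_rot: [-0.0, 0.999, -0.045, 0.0]
contact_force: [-1.3, -0.8, 3.3]
gripper_width: 0.653
t: 19.95
eef_pos: [0.5616, 0.1024, 0.0089]
tool_rot: [-0.0, 0.999, -0.045, 0.0]
contact_force: [-2.6, -0.3, 9.3]
gripper_width: 0.65
t: 20.2
eef_pos: [0.5616, 0.1023, 0.0088]
tool_rot: [-0.0, 0.999, -0.045, -0.001]
contact_force: [-5.3, -0.1, 13.1]
gripper_width: 0.647
t: 20.45
eef_pos: [0.5617, 0.1024, 0.0089]
tool_rot: [-0.0, 0.999, -0.045, -0.002]
contact_force: [-8.1, -0.1, 16.1]
gripper_width: 0.648
```

```bash
python3 -m crank '[{"jaw":50,"x":0,"y":0,"z":-0.8,"ax":0,"ay":0,"az":0},{"jaw":50,"x":0,"y":0,"z":0,"ax":0,"ay":0,"az":0}]'; python3 -m crank '[{"jaw":50,"x":1,"y":0,"z":-0.2,"ax":0,"ay":0,"az":0},{"jaw":50,"x":0,"y":0,"z":0,"ax":0,"ay":0,"az":0}]';python3 - <<'E'
from h import *
im,W=cloud('wrist'); save(im,'w5.png'); P=W.reshape(-1,3)
b=(P[:,0]>.55)&(P[:,0]<.622)&(P[:,1]>.06)&(P[:,1]<.15)&(P[:,2]>.044)&(P[:,2]<.054)
r=cv2.minAreaRect((P[b][:,:2]*1000).astype(np.float32)); print(b.sum(),r)
E
```

```text
t: 20.7
eef_pos: [0.5624, 0.1024, 0.0089]
tool_rot: [-0.0, 0.999, -0.045, -0.001]
contact_force: [-5.0, 1.3, 6.4]
gripper_width: 0.647
t: 20.95
eef_pos: [0.5623, 0.1023, 0.0089]
tool_rot: [0.0, 0.999, -0.045, -0.002]
contact_force: [-7.7, 0.5, 9.0]
gripper_width: 0.648
12194 ((582.8311157226562, 101.19270324707031), (82.06961822509766, 61.3597297668457), 85.75386047363281)
```

View pics/w5.png

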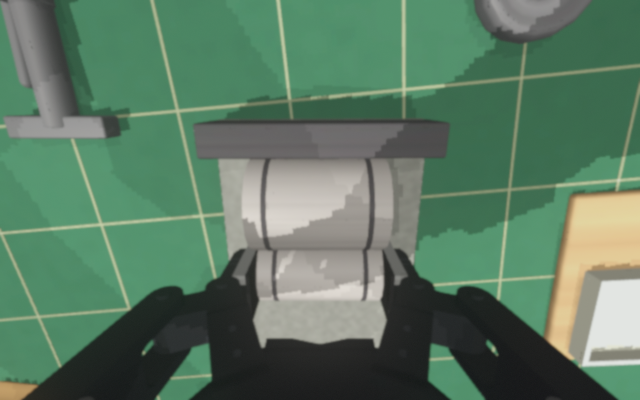

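The wrist view shows the thin roller (row 275) touching the thick one at row 250, and the thick one against the stop at row 157. I'll ease off, release, lift, and look at the chock.

```bash
python3 -m crank '[{"jaw":50,"x":-1.2,"y":0,"z":-0.2,"ax":0,"ay":0,"az":0},{"jaw":62,"x":0,"y":0,"z":0,"ax":0,"ay":0,"az":0},{"jaw":68,"x":0,"y":0,"z":0,"ax":0,"ay":0,"az":0},{"jaw":75,"x":0,"y":0,"z":0,"ax":0,"ay":0,"az":0},{"jaw":82,"x":0,"y":0,"z":0,"ax":0,"ay":0,"az":0},{"jaw":82,"x":0,"y":0,"z":0,"ax":0,"ay":0,"az":0},{"jaw":82,"x":0,"y":0,"z":-10,"ax":0,"ay":0,"az":0},{"jaw":82,"x":0,"y":0,"z":-40,"ax":0,"ay":0,"az":0},{"jaw":82,"x":0,"y":0,"z":-50,"ax":0,"ay":0,"az":0},{"jaw":82,"x":-30,"y":-37,"z":-40,"ax":0,"ay":0,"az":0},{"jaw":82,"x":-30,"y":-37,"z":-40,"ax":0,"ay":0,"az":0},{"jaw":82,"x":-30,"y":-37,"z":-10,"ax":0,"ay":0,"az":0}]'
python3 -m crank '[{"jaw":82,"x":-30,"y":-37,"z":0,"ax":0,"ay":0,"az":0},{"jaw":82,"x":-29,"y":-37,"z":0,"ax":0,"ay":0,"az":0},{"jaw":82,"x":0,"y":0,"z":0,"ax":0,"ay":0,"az":0},{"jaw":82,"x":0,"y":0,"z":0,"ax":0,"ay":0,"az":0}]'
python3 - <<'E'
from h import *
im,W=cloud('wrist'); A=W.reshape(-1,3)
ortho(im,W,.40,.52,.23,.36,'o6.png',s=3500)
m=(abs(A[:,0]-.457)<.05)&(abs(A[:,1]-.3)<.05)
for l,z0,z1 in(('top',.022,.03),('all',.004,.03)):
    Q=A[m&(A[:,2]>z0)&(A[:,2]<z1)]; r=cv2.minAreaRect((Q[:,:2]*1000).astype(np.float32)); print(l,len(Q),r)
im,W=cloud('side');A=W.reshape(-1,3);ortho(im,W,.52,.65,.03,.17,'o7.png',s=3200)
M=[cv2.resize(cv2.imread('pics/'+n),(400,400)) for n in('o6.png','o7.png')]; cv2.imwrite('pics/c7.png',np.hstack(M))
E
```

```text
t: 22.5
eef_pos: [0.4844, 0.2226, 0.203]
tool_rot: [-0.002, 0.999, -0.046, 0.002]
contact_force: [-0.2, -0.2, -0.9]
gripper_width: 0.818
t: 23.0
eef_pos: [0.432, 0.2994, 0.1998]
tool_rot: [-0.0, 0.999, -0.046, 0.0]
contact_force: [0.6, 0.2, -0.6]
gripper_width: 0.822
top 883 ((453.7611389160156, 302.8858642578125), (43.908390045166016, 25.243471145629883), 75.14909362792969)
all 1557 ((456.254150390625, 291.50213623046875), (80.8249740600586, 90.58064270019531), 88.16294860839844)
```

View pics/c7.png

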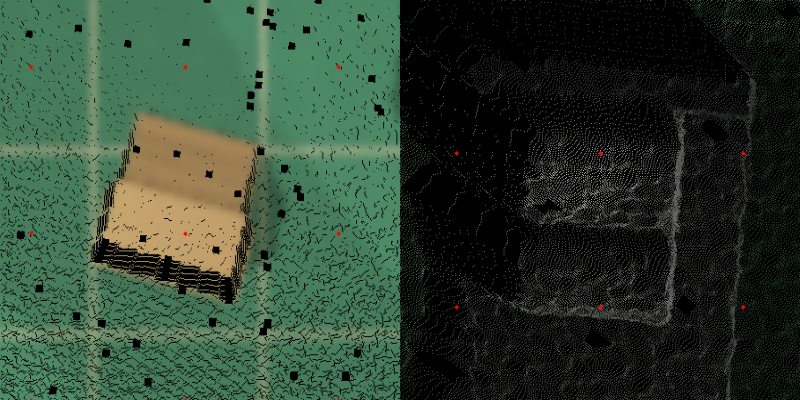

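The left map shows the chock with its ramp toward +x (yaw -15°) and the block top at (180,220). On the right, the two rollers sit together with their common line at row ~222. Now grip the chock.

```bash
python3 -m crank '[{"jaw":82,"x":20,"y":-6,"z":20,"ax":0,"ay":0,"az":0},{"jaw":82,"x":0,"y":0,"z":40,"ax":0,"ay":0,"az":9.7},{"jaw":82,"x":0,"y":0,"z":50,"ax":0,"ay":0,"az":0},{"jaw":82,"x":0,"y":0,"z":45,"ax":0,"ay":0,"az":0},{"jaw":82,"x":0,"y":0,"z":30,"ax":0,"ay":0,"az":0},{"jaw":82,"x":0,"y":0,"z":12,"ax":0,"ay":0,"az":0},{"jaw":82,"x":0,"y":0,"z":0,"ax":0,"ay":0,"az":0},{"jaw":60,"x":0,"y":0,"z":0,"ax":0,"ay":0,"az":0},{"jaw":35,"x":0,"y":0,"z":0,"ax":0,"ay":0,"az":0},{"jaw":35,"x":0,"y":0,"z":0,"ax":0,"ay":0,"az":0},{"jaw":35,"x":0,"y":0,"z":0,"ax":0,"ay":0,"az":0},{"jaw":35,"x":0,"y":0,"z":0,"ax":0,"ay":0,"az":0}]'
python3 -m crank '[{"jaw":35,"x":0,"y":0,"z":0,"ax":0,"ay":0,"az":0},{"jaw":35,"x":0,"y":0,"z":0,"ax":0,"ay":0,"az":0}]'
```

```text
t: 24.6
eef_pos: [0.4531, 0.3047, 0.0038]
tool_rot: [-0.001, 0.992, -0.13, 0.001]
contact_force: [-0.1, -0.3, 7.3]
gripper_width: 0.504
t: 24.85
eef_pos: [0.4531, 0.3047, 0.0038]
tool_rot: [-0.001, 0.992, -0.13, 0.001]
contact_force: [-0.3, -0.5, 5.6]
gripper_width: 0.508
```

```bash
python3 -m crank '[{"jaw":35,"x":0,"y":0,"z":-20,"ax":0,"ay":0,"az":0},{"jaw":35,"x":0,"y":0,"z":-40,"ax":0,"ay":0,"az":0},{"jaw":35,"x":0,"y":0,"z":-20,"ax":0,"ay":0,"az":-9.7},{"jaw":35,"x":15,"y":38,"z":0,"ax":0,"ay":0,"az":0},{"jaw":35,"x":16,"y":39,"z":0,"ax":0,"ay":0,"az":0},{"jaw":35,"x":16,"y":39,"z":0,"ax":0,"ay":0,"az":0},{"jaw":35,"x":15,"y":38,"z":0,"ax":0,"ay":0,"az":0},{"jaw":35,"x":15,"y":38,"z":0,"ax":0,"ay":0,"az":0},{"jaw":35,"x":0,"y":0,"z":30,"ax":0,"ay":0,"az":0},{"jaw":35,"x":0,"y":0,"z":30,"ax":0,"ay":0,"az":0},{"jaw":35,"x":0,"y":0,"z":5,"ax":0,"ay":0,"az":0},{"jaw":35,"x":0,"y":0,"z":0,"ax":0,"ay":0,"az":0}]'
python3 -m crank '[{"jaw":35,"x":0,"y":0,"z":0,"ax":0,"ay":0,"az":0},{"jaw":35,"x":0,"y":0,"z":0,"ax":0,"ay":0,"az":0}]'
python3 - <<'E'
from h import *
im,W=cloud('wrist'); save(im,'w8.png')
E
```

```text
t: 26.35
eef_pos: [0.5116, 0.1061, 0.0179]
tool_rot: [-0.0, 0.999, -0.045, 0.0]
contact_force: [0.1, -0.5, -0.6]
gripper_width: 0.508
t: 26.6
eef_pos: [0.5121, 0.1063, 0.0183]
tool_rot: [-0.0, 0.999, -0.045, 0.001]
contact_force: [-0.4, -0.3, -1.4]
gripper_width: 0.506
```

View pics/w8.png

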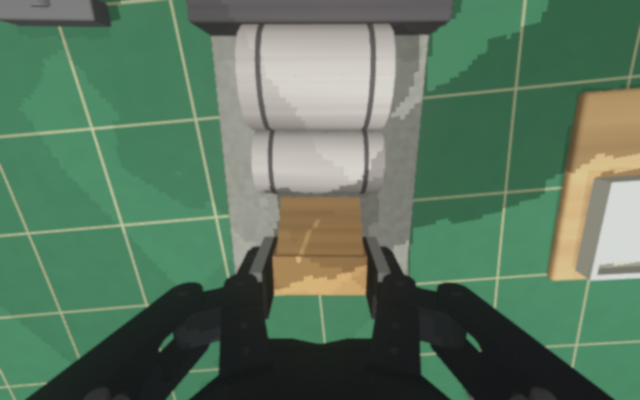

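The chock is aligned and centred behind the rollers, with its toe clear of the thin roller at row 195. Lower it and slide it in.

```bash
python3 -m crank '[{"jaw":35,"x":0,"y":0,"z":3,"ax":0,"ay":0,"az":0},{"jaw":35,"x":0,"y":0,"z":1,"ax":0,"ay":0,"az":0},{"jaw":35,"x":0,"y":0,"z":0,"ax":0,"ay":0,"az":0}]'; python3 -m crank '[{"jaw":35,"x":0,"y":0,"z":0.6,"ax":0,"ay":0,"az":0},{"jaw":35,"x":0,"y":0,"z":0,"ax":0,"ay":0,"az":0}]';  python3 -m crank '[{"jaw":35,"x":2,"y":0,"z":0,"ax":0,"ay":0,"az":0},{"jaw":35,"x":2,"y":0,"z":0,"ax":0,"ay":0,"az":0},{"jaw":35,"x":2,"y":0,"z":0,"ax":0,"ay":0,"az":0},{"jaw":35,"x":2,"y":0,"z":0,"ax":0,"ay":0,"az":0},{"jaw":35,"x":0,"y":0,"z":0,"ax":0,"ay":0,"az":0}]'
```

```text
t: 27.02
eef_pos: [0.5115, 0.106, 0.0138]
tool_rot: [-0.0, 0.999, -0.045, -0.0]
contact_force: [-1.5, -0.3, 7.3]
gripper_width: 0.508
t: 27.28
eef_pos: [0.5114, 0.1061, 0.0138]
tool_rot: [-0.0, 0.999, -0.045, -0.0]
contact_force: [-3.9, -0.2, 14.3]
gripper_width: 0.503
t: 27.9
eef_pos: [0.5116, 0.106, 0.0137]
tool_rot: [0.0, 0.999, -0.045, -0.007]
contact_force: [-26.8, 2.3, 42.3]
gripper_width: 0.504
```

Pressed down too hard, so it's stuck by friction. I'll back off, lift slightly, and slide with light contact.

```bash
python3 -m crank '[{"jaw":35,"x":-8,"y":0,"z":-1,"ax":0,"ay":0,"az":0},{"jaw":35,"x":0,"y":0,"z":0,"ax":0,"ay":0,"az":0},{"jaw":35,"x":0,"y":0,"z":0,"ax":0,"ay":0,"az":0}]'; python3 -m crank '[{"jaw":35,"x":0,"y":0,"z":-0.4,"ax":0,"ay":0,"az":0},{"jaw":35,"x":0,"y":0,"z":0,"ax":0,"ay":0,"az":0}]';  python3 -m crank '[{"jaw":35,"x":2,"y":0,"z":0,"ax":0,"ay":0,"az":0},{"jaw":35,"x":2,"y":0,"z":0,"ax":0,"ay":0,"az":0},{"jaw":35,"x":0,"y":0,"z":0,"ax":0,"ay":0,"az":0}]'
```

```text
t: 28.28
eef_pos: [0.5105, 0.1061, 0.0138]
tool_rot: [0.0, 0.999, -0.045, -0.001]
contact_force: [-6.2, 0.4, 9.7]
gripper_width: 0.507
t: 28.52
eef_pos: [0.512, 0.1058, 0.0139]
tool_rot: [0.0, 0.999, -0.045, 0.0]
contact_force: [0.8, -0.2, -0.8]
gripper_width: 0.506
t: 28.9
eef_pos: [0.5157, 0.1055, 0.0141]
tool_rot: [0.0, 0.999, -0.045, 0.0]
contact_force: [-0.4, 0.5, -0.8]
gripper_width: 0.506
```

```bash
python3 -m crank '[{"jaw":35,"x":2,"y":0,"z":0,"ax":0,"ay":0,"az":0},{"jaw":35,"x":2,"y":0,"z":0,"ax":0,"ay":0,"az":0},{"jaw":35,"x":1,"y":0,"z":0,"ax":0,"ay":0,"az":0},{"jaw":35,"x":0,"y":0,"z":0,"ax":0,"ay":0,"az":0}]'; for i in 1; do python3 -m crank '[{"jaw":35,"x":1,"y":0,"z":0,"ax":0,"ay":0,"az":0},{"jaw":35,"x":0,"y":0,"z":0,"ax":0,"ay":0,"az":0}]'; done; python3 -m crank '[{"jaw":35,"x":1,"y":0,"z":0,"ax":0,"ay":0,"az":0},{"jaw":35,"x":0,"y":0,"z":0,"ax":0,"ay":0,"az":0}]'; python3 -m crank '[{"jaw":35,"x":1,"y":0,"z":0,"ax":0,"ay":0,"az":0},{"jaw":35,"x":0,"y":0,"z":0,"ax":0,"ay":0,"az":0}]'
```

```text
t: 29.4
eef_pos: [0.5205, 0.1051, 0.0141]
tool_rot: [-0.0, 0.999, -0.045, 0.0]
contact_force: [-0.4, -0.5, -1.3]
gripper_width: 0.507
t: 29.65
eef_pos: [0.5214, 0.105, 0.0141]
tool_rot: [0.0, 0.999, -0.045, 0.0]
contact_force: [-0.8, -0.6, -0.6]
gripper_width: 0.508
t: 29.9
eef_pos: [0.5224, 0.1049, 0.0141]
tool_rot: [-0.0, 0.999, -0.045, 0.0]
contact_force: [0.7, -0.1, -0.9]
gripper_width: 0.505
t: 30.15
eef_pos: [0.523, 0.1049, 0.014]
tool_rot: [0.0, 0.999, -0.045, -0.0]
contact_force: [-1.6, 0.5, -1.3]
gripper_width: 0.505
```

Contact is beginning. Lower the last bit, then take small further pushes.

```bash
python3 -m crank '[{"jaw":35,"x":0.7,"y":0,"z":0,"ax":0,"ay":0,"az":0},{"jaw":35,"x":0,"y":0,"z":0,"ax":0,"ay":0,"az":0}]'; python3 -m crank '[{"jaw":35,"x":0.7,"y":0,"z":0,"ax":0,"ay":0,"az":0},{"jaw":35,"x":0,"y":0,"z":0,"ax":0,"ay":0,"az":0}]'; python3 -m crank '[{"jaw":35,"x":0.7,"y":0,"z":0.3,"ax":0,"ay":0,"az":0},{"jaw":35,"x":0,"y":0,"z":0,"ax":0,"ay":0,"az":0}]'; python3 - <<'E'
from h import *
im,W=cloud('wrist'); save(im,'w9.png')
E
```

```text
t: 30.4
eef_pos: [0.5232, 0.1048, 0.0139]
tool_rot: [0.0, 0.999, -0.045, -0.001]
contact_force: [-3.2, 0.4, -0.1]
gripper_width: 0.509
t: 30.65
eef_pos: [0.5233, 0.1047, 0.0139]
tool_rot: [0.0, 0.999, -0.045, -0.001]
contact_force: [-5.8, -0.2, 1.5]
gripper_width: 0.508
t: 30.9
eef_pos: [0.5233, 0.1048, 0.0138]
tool_rot: [0.0, 0.999, -0.045, -0.002]
contact_force: [-9.3, 1.2, 6.6]
gripper_width: 0.507
```

View pics/w9.png

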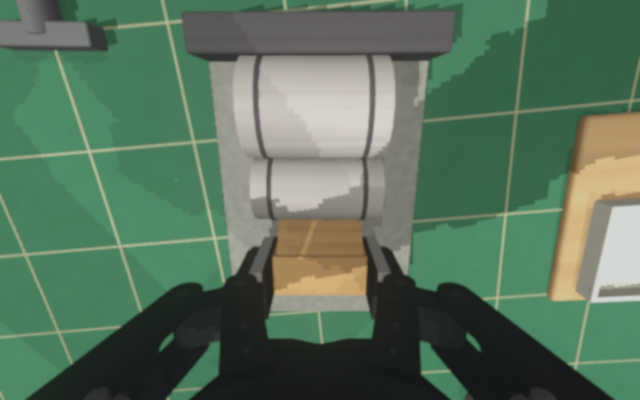

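The chock's ramp meets the thin roller at row 220 and the whole row is tight against the stop (9 N, no motion). Release, lift, and go back to the pad.

```bash
python3 -m crank '[{"jaw":35,"x":-1.5,"y":0,"z":-0.3,"ax":0,"ay":0,"az":0},{"jaw":48,"x":0,"y":0,"z":0,"ax":0,"ay":0,"az":0},{"jaw":54,"x":0,"y":0,"z":0,"ax":0,"ay":0,"az":0},{"jaw":62,"x":0,"y":0,"z":0,"ax":0,"ay":0,"az":0},{"jaw":75,"x":0,"y":0,"z":0,"ax":0,"ay":0,"az":0},{"jaw":75,"x":0,"y":0,"z":0,"ax":0,"ay":0,"az":0},{"jaw":75,"x":0,"y":0,"z":-10,"ax":0,"ay":0,"az":0},{"jaw":75,"x":0,"y":0,"z":-40,"ax":0,"ay":0,"az":0},{"jaw":75,"x":0,"y":0,"z":-45,"ax":0,"ay":0,"az":0},{"jaw":75,"x":0,"y":0,"z":-45,"ax":0,"ay":0,"az":0},{"jaw":75,"x":2,"y":35,"z":0,"ax":0,"ay":0,"az":0},{"jaw":75,"x":3,"y":45,"z":0,"ax":0,"ay":0,"az":0}]'
python3 -m crank '[{"jaw":75,"x":3,"y":48,"z":0,"ax":0,"ay":0,"az":0},{"jaw":75,"x":3,"y":48,"z":0,"ax":0,"ay":0,"az":0},{"jaw":75,"x":3,"y":48,"z":0,"ax":0,"ay":0,"az":0},{"jaw":75,"x":3,"y":48,"z":0,"ax":0,"ay":0,"az":0},{"jaw":75,"x":3,"y":48,"z":0,"ax":0,"ay":0,"az":0},{"jaw":75,"x":3,"y":48,"z":0,"ax":0,"ay":0,"az":0},{"jaw":75,"x":2,"y":43,"z":0,"ax":0,"ay":0,"az":0},{"jaw":75,"x":0,"y":0,"z":0,"ax":0,"ay":0,"az":-10},{"jaw":75,"x":0,"y":0,"z":0,"ax":0,"ay":0,"az":-10},{"jaw":75,"x":0,"y":0,"z":0,"ax":0,"ay":0,"az":-10},{"jaw":75,"x":0,"y":0,"z":0,"ax":0,"ay":0,"az":-10},{"jaw":75,"x":0,"y":0,"z":0,"ax":0,"ay":0,"az":-10}]'
python3 -m crank '[{"jaw":75,"x":0,"y":0,"z":0,"ax":0,"ay":0,"az":-10},{"jaw":75,"x":0,"y":0,"z":0,"ax":0,"ay":0,"az":-10},{"jaw":75,"x":0,"y":0,"z":0,"ax":0,"ay":0,"az":-10},{"jaw":75,"x":0,"y":0,"z":0,"ax":0,"ay":0,"az":-10},{"jaw":75,"x":0,"y":0,"z":0,"ax":0,"ay":0,"az":0},{"jaw":75,"x":0,"y":0,"z":0,"ax":0,"ay":0,"az":0}]'
python3 - <<'E'
from h import *
im,W=cloud('side'); save(im,'s10.png'); P=W.reshape(-1,3)
for y0,y1,x0,x1 in((-.35,-.26,.48,.55),(-.36,-.27,.39,.46)):
    Q=P[(P[:,0]>x0)&(P[:,0]<x1)&(P[:,1]>y0)&(P[:,1]<y1)&(P[:,2]>.096)&(P[:,2]<.108)]
    if len(Q)>5: print(len(Q),cv2.minAreaRect((Q[:,:2]*1000).astype(np.float32)))
E
```

```text
t: 32.45
eef_pos: [0.5222, 0.025, 0.1556]
tool_rot: [-0.001, 0.999, -0.044, 0.001]
contact_force: [0.1, -0.9, 0.3]
gripper_width: 0.752
t: 33.95
eef_pos: [0.5115, -0.3069, 0.1548]
tool_rot: [0.0, 0.923, 0.384, 0.0]
contact_force: [-0.4, -0.3, 0.5]
gripper_width: 0.744
t: 34.7
eef_pos: [0.5115, -0.3069, 0.1544]
tool_rot: [0.0, 0.74, 0.673, 0.0]
contact_force: [-0.3, -0.5, 0.8]
gripper_width: 0.752
152 ((508.9356689453125, -308.72320556640625), (20.798036575317383, 23.194734573364258), 75.60687255859375)
203 ((423.467529296875, -319.9204406738281), (23.631540298461914, 23.077983856201172), 17.117996215820312)
```

View pics/s10.png

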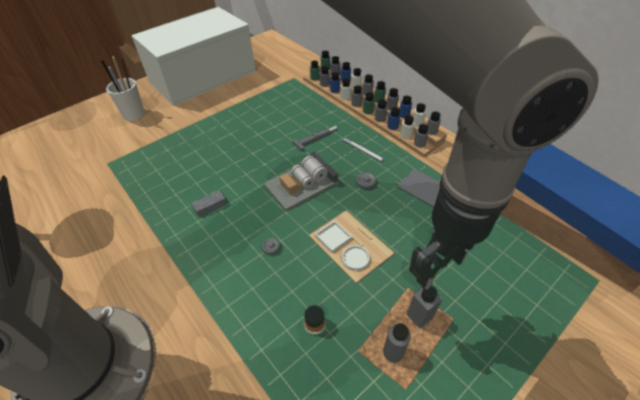

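The bed row is intact at (305,178) and both bottles stand upright on the pad at (398,343) and (425,305). Grip the square one.

```bash
python3 -m crank '[{"jaw":75,"x":0,"y":-2,"z":30,"ax":0,"ay":0,"az":0},{"jaw":75,"x":0,"y":0,"z":40,"ax":0,"ay":0,"az":0},{"jaw":75,"x":0,"y":0,"z":30,"ax":0,"ay":0,"az":0},{"jaw":75,"x":0,"y":0,"z":12,"ax":0,"ay":0,"az":0},{"jaw":75,"x":0,"y":0,"z":0,"ax":0,"ay":0,"az":0},{"jaw":25,"x":0,"y":0,"z":0,"ax":0,"ay":0,"az":0},{"jaw":25,"x":0,"y":0,"z":0,"ax":0,"ay":0,"az":0},{"jaw":25,"x":0,"y":0,"z":0,"ax":0,"ay":0,"az":0},{"jaw":25,"x":0,"y":0,"z":0,"ax":0,"ay":0,"az":0},{"jaw":25,"x":0,"y":0,"z":0,"ax":0,"ay":0,"az":0},{"jaw":25,"x":0,"y":0,"z":0,"ax":0,"ay":0,"az":0}]' 40
```

```text
t: 36.12
eef_pos: [0.5104, -0.3071, 0.0434]
tool_rot: [0.001, 0.739, 0.674, 0.0]
contact_force: [-1.6, -0.2, 6.3]
gripper_width: 0.417
```

```bash
python3 -m crank '[{"jaw":25,"x":0,"y":0,"z":-20,"ax":0,"ay":0,"az":0},{"jaw":25,"x":0,"y":0,"z":-40,"ax":0,"ay":0,"az":0},{"jaw":25,"x":0,"y":0,"z":-40,"ax":0,"ay":0,"az":-3.8},{"jaw":25,"x":30,"y":-1,"z":0,"ax":0,"ay":0,"az":0},{"jaw":25,"x":45,"y":-2,"z":0,"ax":0,"ay":0,"az":0},{"jaw":25,"x":50,"y":-2,"z":0,"ax":0,"ay":0,"az":0},{"jaw":25,"x":50,"y":-2,"z":0,"ax":0,"ay":0,"az":0},{"jaw":25,"x":40,"y":-1,"z":0,"ax":0,"ay":0,"az":0},{"jaw":25,"x":21.5,"y":-1,"z":0,"ax":0,"ay":0,"az":0},{"jaw":25,"x":0,"y":0,"z":40,"ax":0,"ay":0,"az":0},{"jaw":25,"x":0,"y":0,"z":35,"ax":0,"ay":0,"az":0},{"jaw":25,"x":0,"y":0,"z":10,"ax":0,"ay":0,"az":0}]'; python3 -m crank '[{"jaw":25,"x":0,"y":0,"z":7,"ax":0,"ay":0,"az":0},{"jaw":25,"x":0,"y":0,"z":0,"ax":0,"ay":0,"az":0},{"jaw":25,"x":0,"y":0,"z":0,"ax":0,"ay":0,"az":0}]'
```

```text
t: 37.62
eef_pos: [0.5051, -0.0698, 0.0563]
tool_rot: [-0.001, 0.716, 0.698, -0.001]
contact_force: [0.6, 0.0, -1.6]
gripper_width: 0.418
t: 38.0
eef_pos: [0.5072, -0.0701, 0.0511]
tool_rot: [0.001, 0.716, 0.698, 0.001]
contact_force: [-0.7, 0.1, -1.9]
gripper_width: 0.415
```

```bash
python3 -m crank '[{"jaw":25,"x":0,"y":0,"z":2,"ax":0,"ay":0,"az":0},{"jaw":25,"x":0,"y":0,"z":0.5,"ax":0,"ay":0,"az":0},{"jaw":25,"x":0,"y":0,"z":0,"ax":0,"ay":0,"az":0}]'; python3 -m crank '[{"jaw":25,"x":0,"y":0,"z":0.5,"ax":0,"ay":0,"az":0},{"jaw":25,"x":0,"y":0,"z":0,"ax":0,"ay":0,"az":0}]'
```

```text
t: 38.38
eef_pos: [0.5068, -0.07, 0.0484]
tool_rot: [0.0, 0.716, 0.698, 0.0]
contact_force: [-1.2, 0.3, 5.4]
gripper_width: 0.418
t: 38.62
eef_pos: [0.5069, -0.07, 0.0484]
tool_rot: [0.0, 0.716, 0.698, 0.0]
contact_force: [-3.0, 0.5, 11.1]
gripper_width: 0.415
```

```bash
python3 -m crank '[{"jaw":25,"x":0,"y":0,"z":-0.7,"ax":0,"ay":0,"az":0},{"jaw":60,"x":0,"y":0,"z":0,"ax":0,"ay":0,"az":0},{"jaw":75,"x":0,"y":0,"z":0,"ax":0,"ay":0,"az":0},{"jaw":75,"x":0,"y":0,"z":0,"ax":0,"ay":0,"az":0},{"jaw":75,"x":0,"y":0,"z":-30,"ax":0,"ay":0,"az":0},{"jaw":75,"x":0,"y":0,"z":-40,"ax":0,"ay":0,"az":0},{"jaw":75,"x":0,"y":0,"z":-20,"ax":0,"ay":0,"az":0},{"jaw":75,"x":-50,"y":-15,"z":0,"ax":0,"ay":0,"az":0},{"jaw":75,"x":-50,"y":-16,"z":0,"ax":0,"ay":0,"az":0},{"jaw":75,"x":-50,"y":-15,"z":0,"ax":0,"ay":0,"az":0},{"jaw":75,"x":-51,"y":-16,"z":0,"ax":0,"ay":0,"az":0},{"jaw":75,"x":-50,"y":-15,"z":0,"ax":0,"ay":0,"az":0}]'; python3 -m crank '[{"jaw":75,"x":0,"y":0,"z":20,"ax":0,"ay":0,"az":0},{"jaw":75,"x":0,"y":0,"z":0,"ax":0,"ay":0,"az":0},{"jaw":75,"x":0,"y":0,"z":0,"ax":0,"ay":0,"az":0}]'
```

```text
t: 40.12
eef_pos: [0.4225, -0.3205, 0.1378]
tool_rot: [0.0, 0.716, 0.698, 0.0]
contact_force: [0.7, 0.1, -0.5]
gripper_width: 0.751
t: 40.5
eef_pos: [0.4237, -0.3182, 0.1181]
tool_rot: [-0.0, 0.715, 0.699, 0.0]
contact_force: [-0.2, 0.3, 0.8]
gripper_width: 0.75
```

```bash
python3 -m crank '[{"jaw":75,"x":-1,"y":0,"z":40,"ax":0,"ay":0,"az":0},{"jaw":75,"x":0,"y":0,"z":27,"ax":0,"ay":0,"az":0},{"jaw":75,"x":0,"y":0,"z":9,"ax":0,"ay":0,"az":0},{"jaw":75,"x":0,"y":0,"z":0,"ax":0,"ay":0,"az":0},{"jaw":25,"x":0,"y":0,"z":0,"ax":0,"ay":0,"az":0},{"jaw":25,"x":0,"y":0,"z":0,"ax":0,"ay":0,"az":0},{"jaw":25,"x":0,"y":0,"z":0,"ax":0,"ay":0,"az":0},{"jaw":25,"x":0,"y":0,"z":0,"ax":0,"ay":0,"az":0},{"jaw":25,"x":0,"y":0,"z":0,"ax":0,"ay":0,"az":0},{"jaw":25,"x":0,"y":0,"z":0,"ax":0,"ay":0,"az":0}]' 40
```

```text
t: 41.75
eef_pos: [0.424, -0.3205, 0.0431]
tool_rot: [0.001, 0.716, 0.698, 0.0]
contact_force: [-0.2, 0.4, 5.7]
gripper_width: 0.411
```

```bash
python3 -m crank '[{"jaw":25,"x":0,"y":0,"z":-20,"ax":0,"ay":0,"az":0},{"jaw":25,"x":0,"y":0,"z":-40,"ax":0,"ay":0,"az":0},{"jaw":25,"x":0,"y":0,"z":-40,"ax":0,"ay":0,"az":0},{"jaw":25,"x":30,"y":12,"z":0,"ax":0,"ay":0,"az":0},{"jaw":25,"x":45,"y":19,"z":0,"ax":0,"ay":0,"az":0},{"jaw":25,"x":45,"y":19,"z":0,"ax":0,"ay":0,"az":0},{"jaw":25,"x":40,"y":17,"z":0,"ax":0,"ay":0,"az":0},{"jaw":25,"x":23,"y":10,"z":0,"ax":0,"ay":0,"az":0},{"jaw":25,"x":0,"y":0,"z":40,"ax":0,"ay":0,"az":0},{"jaw":25,"x":0,"y":0,"z":35,"ax":0,"ay":0,"az":0},{"jaw":25,"x":0,"y":0,"z":10,"ax":0,"ay":0,"az":0},{"jaw":25,"x":0,"y":0,"z":0,"ax":0,"ay":0,"az":0}]'; python3 -m crank '[{"jaw":25,"x":0,"y":0,"z":7,"ax":0,"ay":0,"az":0},{"jaw":25,"x":0,"y":0,"z":0,"ax":0,"ay":0,"az":0},{"jaw":25,"x":0,"y":0,"z":0,"ax":0,"ay":0,"az":0}]'
```

```text
t: 43.25
eef_pos: [0.5047, -0.139, 0.057]
tool_rot: [-0.0, 0.716, 0.698, -0.0]
contact_force: [0.3, 0.7, -0.6]
gripper_width: 0.409
t: 43.62
eef_pos: [0.505, -0.139, 0.0503]
tool_rot: [0.0, 0.716, 0.698, 0.0]
contact_force: [0.4, -0.4, -1.5]
gripper_width: 0.412
```

```bash
python3 -m crank '[{"jaw":25,"x":0,"y":0,"z":1.5,"ax":0,"ay":0,"az":0},{"jaw":25,"x":0,"y":0,"z":0.7,"ax":0,"ay":0,"az":0},{"jaw":25,"x":0,"y":0,"z":0,"ax":0,"ay":0,"az":0}]'; python3 -m crank '[{"jaw":25,"x":0,"y":0,"z":0.5,"ax":0,"ay":0,"az":0},{"jaw":25,"x":0,"y":0,"z":0,"ax":0,"ay":0,"az":0}]'
```

```text
t: 44.0
eef_pos: [0.5048, -0.1389, 0.0481]
tool_rot: [0.0, 0.716, 0.698, 0.0]
contact_force: [-1.8, 0.6, 5.7]
gripper_width: 0.408
t: 44.25
eef_pos: [0.5049, -0.139, 0.0481]
tool_rot: [0.0, 0.716, 0.698, 0.0]
contact_force: [-3.6, 1.1, 10.2]
gripper_width: 0.411
```

```bash
python3 -m crank '[{"jaw":25,"x":0,"y":0,"z":-0.7,"ax":0,"ay":0,"az":0},{"jaw":60,"x":0,"y":0,"z":0,"ax":0,"ay":0,"az":0},{"jaw":75,"x":0,"y":0,"z":0,"ax":0,"ay":0,"az":0},{"jaw":75,"x":0,"y":0,"z":0,"ax":0,"ay":0,"az":0},{"jaw":75,"x":0,"y":0,"z":-30,"ax":0,"ay":0,"az":0},{"jaw":75,"x":0,"y":0,"z":-50,"ax":0,"ay":0,"az":0},{"jaw":75,"x":0,"y":0,"z":-50,"ax":0,"ay":0,"az":0},{"jaw":75,"x":25,"y":10,"z":-40,"ax":0,"ay":0,"az":0},{"jaw":75,"x":25,"y":10,"z":-30,"ax":0,"ay":0,"az":0},{"jaw":75,"x":25,"y":10,"z":-20,"ax":0,"ay":0,"az":0},{"jaw":75,"x":0,"y":0,"z":0,"ax":0,"ay":0,"az":0},{"jaw":75,"x":0,"y":0,"z":0,"ax":0,"ay":0,"az":0}]'
python3 - <<'E'
from h import *
im,W=cloud('wrist'); ortho(im,W,.46,.64,-.19,.17,'o11.png',s=2200,ups=6)
P=W.reshape(-1,3)
for l,x0,x1,y0,y1,z0,z1 in(('capR',.47,.54,-.175,-.115,.098,.112),('capS',.47,.54,-.1,-.04,.098,.112),('thick',.57,.622,.05,.15,.044,.054),('thin',.54,.58,.05,.15,.035,.0425)):
    Q=P[(P[:,0]>x0)&(P[:,0]<x1)&(P[:,1]>y0)&(P[:,1]<y1)&(P[:,2]>z0)&(P[:,2]<z1)]
    if len(Q)>5: print(l,len(Q),np.round(Q.mean(0),4),[np.round(v,1) for v in cv2.minAreaRect((Q[:,:2]*1000).astype(np.float32))])
E
```

```text
t: 45.75
eef_pos: [0.5357, -0.0656, 0.2668]
tool_rot: [-0.0, 0.716, 0.698, -0.001]
contact_force: [0.1, -0.6, -0.2]
gripper_width: 0.749
capR 361 [ 0.5047 -0.1361  0.1061] [array([ 504.3, -137.5]), array([23.2, 22.9]), np.float64(49.7)]
capS 396 [ 0.5065 -0.0675  0.1061] [array([506.1, -68. ]), array([22.5, 22.5]), np.float64(44.8)]
thick 1201 [0.5946 0.0924 0.0488] [array([594.7,  93.1]), array([42.9, 31.4]), np.float64(84.9)]
thin 1069 [0.5628 0.0952 0.0392] [array([564.1,  95.4]), array([43.9, 33. ]), np.float64(88.5)]
```

View pics/o11.png

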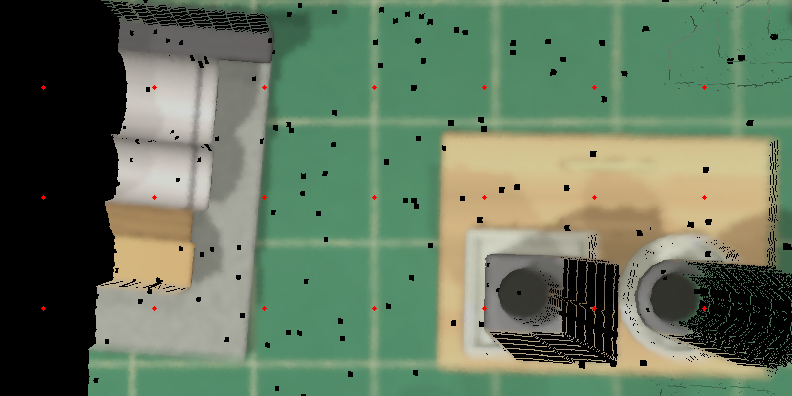

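The map shows both bottles upright in their own holders, with stop, thick roller, thin roller and chock in a tight row at left. One closer look at the row.

```bash
python3 -m crank '[{"jaw":75,"x":30,"y":8,"z":0,"ax":0,"ay":0,"az":0},{"jaw":75,"x":30,"y":8,"z":0,"ax":0,"ay":0,"az":0},{"jaw":75,"x":30,"y":8,"z":0,"ax":0,"ay":0,"az":0},{"jaw":75,"x":0,"y":0,"z":40,"ax":0,"ay":0,"az":0},{"jaw":75,"x":0,"y":0,"z":40,"ax":0,"ay":0,"az":0},{"jaw":75,"x":0,"y":0,"z":0,"ax":0,"ay":0,"az":0},{"jaw":75,"x":0,"y":0,"z":0,"ax":0,"ay":0,"az":0}]'
python3 - <<'E'
from h import *
im,W=cloud('wrist'); save(im,'w12.png')
u=np.array([.9959,-.0906]); P=W.reshape(-1,3); P=P[np.isfinite(P).all(1)]
s=P[:,:2]@u; t=P[:,:2]@np.array([.0906,.9959]); t0=np.array([.5623,.1023])@np.array([.0906,.9959])
k=(abs(t-t0)<.015); s=s[k]-.5623*.9959+.1023*.0906; z=P[k,2]
for c in np.arange(-.062,.062,.004):
    m=abs(s-c)<.002
    print(round(c*1000),np.round(np.median(z[m])*1000,1) if m.any() else None,end='; ')
from scipy.optimize import least_squares
for r,zc,a,b in((.015,.026,-.006,.009),(.02,.031,.024,.046)):
    m=(s>a)&(s<b)&(z>zc); f=least_squares(lambda p:np.hypot(s[m]-p[0],z[m]-p[1])-r,[(a+b)/2,zc],loss='soft_l1',f_scale=.001); print('axis',f.x*1000)
E
```

```text
t: 46.68
eef_pos: [0.5632, 0.024, 0.1887]
tool_rot: [0.0, 0.716, 0.698, 0.0]
contact_force: [0.5, -0.4, 1.4]
gripper_width: 0.748
-62 11.5; -58 11.4; -54 11.6; -50 37.4; -46 37.4; -42 37.4; -38 37.3; -34 37.4; -30 34.5; -26 30.5; -22 26.6; -18 22.2; -14 32.9; -10 37.6; -6 40.1; -2 41.0; 2 40.7; 6 39.5; 10 36.3; 14 33.7; 18 42.6; 22 47.0; 26 49.2; 30 50.4; 34 51.0; 38 50.6; 42 49.4; 46 46.7; 50 42.5; 54 35.2; 58 35.2; axis [-0.78342884 26.06357715]
axis [34.07379226 30.95848007]
```

View pics/w12.png

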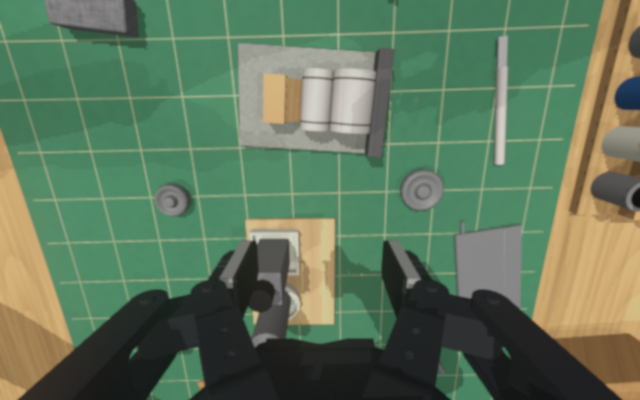

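The wrist view shows the row tight at (275–385, 100) and both bottles standing in their holders at (270,260) and (280,300). The fitted axis spacing is 34.9 mm (touching is 34.6), and the chock ramp fits the touching geometry (thin axis at x ≈ 27.8 in the chock's frame, target 28). Nothing is held, so I'll hand in.

```bash
python3 -c "
from station import ticket; print(ticket.hand_in())"
```

```text
the job is handed in; nothing more can be done
None
```

The job is done and handed in at about 47 s of the 136 s allowed. Both bottles went to the cork pad first. Then the thin roller was laid against the thick one, the chock was slid in, and each bottle was set back in its own holder.

**Last checks that agreed:**
- **Rollers:** the axes are 34.9 mm apart, where touching is 34.6 mm. The row did not give under a push of about 9 N towards the stop.
- **Chock:** measured from its ramp, the thin roller's axis is at x ≈ 27.8 mm in the chock's frame, where touching is 28 mm.
- **Bottles:** both stand upright, with cap heights right and cap centres within about 2 mm of the holder centres. The gripper is open and clear of everything.

**What disagreed or went wrong:**
- **Chock back edge:** a coarse reading, good to about 2 mm, put the same distance at about 29 mm.
- **Chock slide:** on the first try I pressed the chock into the bed, reaching about 42 N vertical and 27 N horizontal on the wrist (limit 120 N). It did not slip, so I backed off and slid it in with light contact.
- **Stop position:** early position estimates for the end stop differed by 2–3 mm, so I judged the final fit by contact force and roller spacing.

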